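# Shut the slide incubation chamber

## Robot

A 6-joint arm with a two-finger parallel gripper is mounted at the origin on the work surface. World frame = base frame: x ahead of the robot, y to its left, z up, the work surface at z = 0. Lengths are in m, angles in rad, forces in N, time in s.
With the tool pointing down it reaches from about 0.3 to 0.775 m from the base axis. Payload 14.6 kg.
Tool frame: the origin (TCP) lies at the centre of the arm's flange, where the gripper is bolted on; the fingertips stand 199 mm ahead of it and the grasp point (between the pads) lies ctrl.tcp_to_grasp ahead of it (ctrl.tcp_to_grasp is the distance from the TCP to the grasp point, in m); z points along the fingers, y is the line along which they close (so a half turn about z gives the same grasp; the last joint's range is limited). The gripper opens to 94 mm and grips with 3 to 60 N. Pads are 16 mm wide; open, the fingers measure 119 mm over their backs; the gripper's body (75 mm by 177 mm) begins 78 mm behind the grasp point.
Start: joints at [1.252, 0.3, 1.521, -0, 1.321, -0.067], TCP at [0.137, 0.533, 0.405] pointing down, gripper open.
Joint ranges: [-3.03, 3.03], [-0.79, 2.21], [0.23, 2.52], [-1.04, 4.18], [0, 3.07], [-2.55, 2.55]. Speed limits (rad/s): [2.22, 2.22, 2.57, 3.14, 3.14, 3.14].

## Interface

Orientations are given as [roll, pitch, yaw] about the fixed x, y, z axes, in that order (R = Rz(yaw) Ry(pitch) Rx(roll)).
In Python, from station import ctrl gives the robot as it stands. The module is installed in compiled form; this text tells all that it offers.
- The arm moves only by the shell command python3 -m jog 'ROWS' [OPENING] [FORCE]. ROWS is JSON, a list of rows, each a list of 6 numbers: the shift along the tool's x, y, z in cm, then the turn, a rotation vector about the tool's x, y, z in rad. In form: [[tx, ty, tz, ax, ay, az], ...]. A call has 1 to 8 rows; each row is the pose to reach, as a shift and turn from the pose commanded when the call began, along the tool's axes at that moment; what a row does not reach only later rows make up. A row lasts 1/10 s, in which the tool goes at most 50 mm and 8.59 degrees, less where a joint would pass 70% of its speed; a pose out of reach is approached as far as the arm can. A call with a gripper value outside its range is refused whole. OPENING is the opening in per cent of the stroke, from 0 (shut) to 100 (fully open), set as the call begins (- or left out, the last holds). The fingers move at their own pace and stop on an object; FORCE is the grip in N (left out, the last holds). Time passes only in rows, so rows that repeat a pose let the fingers close. It gives the time, the measured TCP pose, the force, the opening and the grip force at its end, in the units of the state.
- ctrl.get_obs(): the state, without advancing time (a new reading comes with each control period).
- ctrl.camera(name): name is "side" or "top"; returns a dict with "img" (400x640x3 uint8, blue, green, red), "intrinsics" (3x3 intrinsics, pixels), "k1" (the pictures are not rectified: a ray, as slopes to the right and down, at radius r is drawn at 1 + k1 r^2 times it, then the intrinsics apply), "R" (3x3) and "t" (3): a world point X has camera coordinates R X + t. Camera axes: x right, y down, z forward; pixel columns grow to the right and rows downward; lengths in m; the calibration is good to about 2 mm. A picture is of the moment at which its call begins. There is no depth.
- ctrl.hand_in(): hands the job in; it is judged then, once.
The state is a dict: "time_s": time; "qpos": joint angles; "joint_vel": joint speeds; "tau": joint torques, N m; "ee_pos": TCP position; "eef_rot": TCP orientation; "force": force on the tool from outside, world axes, zero at the start; "moment": the same for the moment, N m; "grip_width": finger opening in m; "grip_force": force on a finger pad.
Only numpy, scipy, OpenCV 4.12 (cv2) and the standard library are available. Lean on these libraries where they do the work, as an engineer would, in place of code of your own. Each camera call takes 0.05 s, during which the arm holds its last target. There are 200 camera calls.

## Task

Close the slide incubation chamber: push its heavy open cover down gently so it does not slam, press its front edge fully home on the rubber buffers and hold it there for a full second with a steady push of about 15 N to set the seal, without forcing it. Then swing the red-pegged catch all the way across over the shut cover, take the arm away, and leave the other things on the bench where they are.

Things in the scene. Friction and masses are not known exactly. Their poses are not given: they have to be found in the camera images.
- cover (a joint): Angle of the heavy cover, rad: 0 fully home (hard stop), grows as it opens. Friction hinge: stays where left. Pushing down on the pad takes about 7 N when steep, 2 to 5 N lower; from 0.02 rad two sprung buffers resist, 7 to 11 N to get home (below 0.01). Then hold 10 to 21 N for 1 s; it stays. Slam: over 0.6 rad/s (13 cm/s at the front edge) below 0.35 rad. Over 25 N of push damages it.
- cover_pad (a point): Centre of the black rubber push pad (30 x 120 mm, 2 mm proud) along the front edge of the cover's outer face; turns with the cover, an aluminium plate 220 (hinge to front edge) x 290 x 18 mm, about 0.8 kg. z: outward normal of the cover, x: along the cover to the hinge, y: along the hinge. With the cover home this point is 112 mm above the table.
- cover_hinge (a point): Middle of the cover's hinge line, 92 mm above the table, fixed on the chamber. Axes as the chamber's: x from the chamber's front (robot side) to its back, y along the hinge, z up. With q the cover's angle, the pad's centre is at x = -200 cos q + 20 sin q, z = 200 sin q + 20 cos q (mm) from here.
- catch (a joint): Angle of the catch, rad: 0 open (bar along the chamber's front ledge, clear of the cover), 1.57 fully across (bar points to the hinge, over the cover's front edge; hard stop). Light friction: stays where it is left. Fully across means above 1.4. It must stay open until the cover is home.
- catch_pivot (a point): Upright pivot axis of the catch, on the chamber's front ledge, 114 mm above the table (underside of the bar); axes as the chamber's (x to the back, y along the hinge, z up). The steel bar is 14 mm wide, 7 mm thick.
- catch_peg (a point): Point on the catch's red upright peg (12 mm diameter), 136 mm above the table; the peg's top is 15 mm above this point, the bar's top 15 mm below it. It stands 42 mm from the pivot axis, in direction (sin a, cos a) along the pivot's (x, y) for catch angle a: to +y when open, to +x when across.
- chamber: Grey chamber, 280 x 310 mm, 90 mm high with the open well of glass slides under the cover; fixed to the bench. Origin on the table, on the middle of its width, 150 mm behind its front face and 130 mm before its back face; x to its back, y along the hinge, z up.
- objective: Loose steel microscope objective standing on the bench, 34 mm diameter, 48 mm high; origin under its centre. Leave it.
- oil_bottle: Loose amber bottle, 32 mm diameter, 70 mm high; origin under its centre. Leave it.
- slide_box: Loose blue slide box 100 x 85 x 35 mm; origin under its centre. Leave it.
- jar: Loose glass jar with green lid, 56 mm diameter, 90 mm high; origin under its centre. Leave it.
- stain_bottle: Loose white bottle with blue cap, 60 mm diameter, 140 mm high; origin under its centre. Leave it.
- coverslip_tray: Loose orange tray 90 x 70 x 25 mm; origin under its centre. Leave it.
- beaker: Loose white cup, 60 mm diameter, 75 mm high; origin under its centre. Leave it.

How it is judged:
On the way, in this order (a step that is already met when the one before it is completed fails the run):
1. the cover comes down below 0.3 rad with the catch still open (value of joint cover below 0.3 rad and value of joint catch below 0.6 rad).
2. the cover is fully home (below 0.01 rad) and pressed with 10 to 21 N, without a break for 0.8 s, the catch still open (value of joint cover below 0.01 rad and value of joint catch below 0.6 rad and contact force between any of the fingers, the arm and cover above 10 N and not (contact force between any of the fingers, the arm and cover above 21 N)), for 0.8 s.
At the end, for the whole second after the job is handed in: The cover is fully home (below 0.01 rad) and the catch is across over it (above 1.4 rad) (value of joint cover below 0.01 rad and value of joint catch above 1.4 rad); the robot touches nothing.
It fails at once if the cover slams: faster than 0.6 rad/s in the last 0.35 rad (value of joint cover below 0.35 rad and velocity of joint cover below -0.6 rad/s).
It fails at once if the arm pushes on the cover with more than 25 N (contact force between any of the fingers, the arm and cover above 25 N).
It fails at once if a bystander is moved by more than 25 mm (distance of any of objective, oil_bottle, slide_box, jar, stain_bottle, coverslip_tray, beaker from where it was at the start of the episode above 0.025 m).
It also fails if it takes over 72 s, if anything falls off the work surface, if the arm or the gripper's body presses on something with over 40 N, if the wrist force passes 120 N, or if a joint passes its speed limit or range.

## Working session

There is one attempt and no reset: what is moved stays moved. The work goes in short steps, Python scripts to look and compute and a shell command to move; the robot and the scene stay as the last step left them, time stands still between calls to the robot, and variables do not carry over. Pictures are saved under pics/ and viewed, at most 10 in all, crops included, and the job is handed in when it is done.

```bash
mkdir -p pics
python3 - <<'E'
from station import ctrl
import cv2,numpy as np
for n in("side","top"):
    c=ctrl.camera(n);cv2.imwrite(f"pics/{n}0.png",c["img"]);np.savez(f"{n}0.npz",**c)
    print(n,c["intrinsics"].tolist(),c["k1"],np.round(-c["R"].T@c["t"],3),c["R"].round(2).tolist())
print(ctrl.get_obs(),ctrl.tcp_to_grasp)
E
```

```text
side [[518.1006041712436, 0.0, 320.0972443010373], [0.0, 518.1006041712436, 188.2137889615556], [0.0, 0.0, 1.0]] -0.02525213868352857 [ 0.225 -0.905  1.248] [[0.95, -0.32, 0.02], [-0.23, -0.72, -0.65], [0.22, 0.61, -0.76]]
top [[405.61390295888646, 0.0, 324.79696539961054], [0.0, 405.61390295888646, 200.48275756413523], [0.0, 0.0, 1.0]] -0.06399470078981376 [0.42  0.02  1.229] [[0.03, -1.0, 0.0], [-1.0, -0.03, -0.1], [0.1, -0.0, -1.0]]
{'time_s': 0.1, 'qpos': array([ 1.25238571e+00,  3.00374956e-01,  1.52149627e+00, -2.98690381e-05,
        1.32069640e+00, -6.66061617e-02]), 'joint_vel': array([-0.00215395,  0.00068363, -0.00276517, -0.00077994, -0.00099027,
        0.0012208 ]), 'tau': array([ 1.90088402e-03, -5.32633674e+01, -3.53284121e+01,  7.09588523e-02,
        2.35830678e-02, -1.10042076e-04]), 'ee_pos': array([0.13703185, 0.53262352, 0.40417485]), 'eef_rot': array([-3.14061792e+00, -3.60229090e-05,  2.88979559e+00]), 'force': array([-1.25255715,  0.33620215,  0.27143719]), 'moment': array([ 0.00543992, -0.00105765,  0.03465795]), 'grip_force': 0.0, 'grip_width': 0.09373265023645524} 0.1804
```

View pics/side0.png

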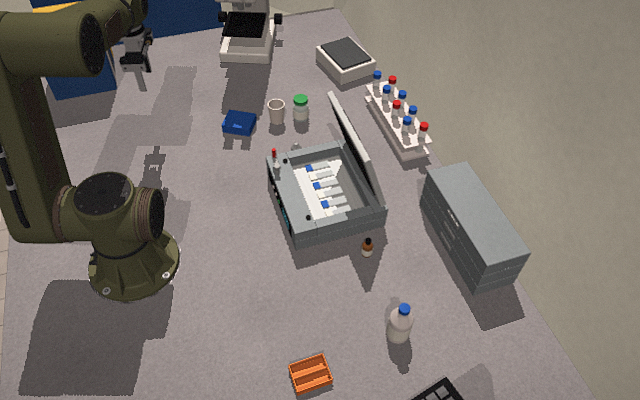

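View pics/top0.png

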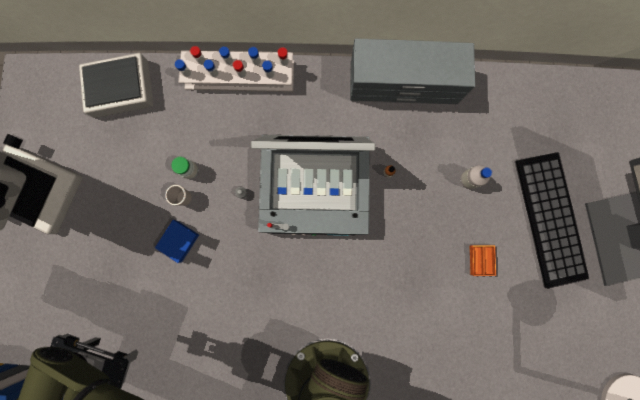

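The side view shows the chamber at about (325,195), with the steep cover's top edge running (333,95)-(380,200) and the red peg at (274,153). The top view shows the chamber body at (260-369,147-234), the red peg at (270,225), the cover edge at row 146 and the dark pad at row 138. Next I'll enlarge both.

Run:
```python
import cv2,numpy as np
t=cv2.imread("pics/top0.png")[125:245,235:395];s=cv2.imread("pics/side0.png")[85:250,255:405]
cv2.imwrite("pics/topc.png",cv2.resize(t,None,fx=5,fy=5,interpolation=cv2.INTER_CUBIC))
cv2.imwrite("pics/sidec.png",cv2.resize(s,None,fx=3.6,fy=3.6,interpolation=cv2.INTER_CUBIC))
```

```text
(no output)
```

View pics/topc.png

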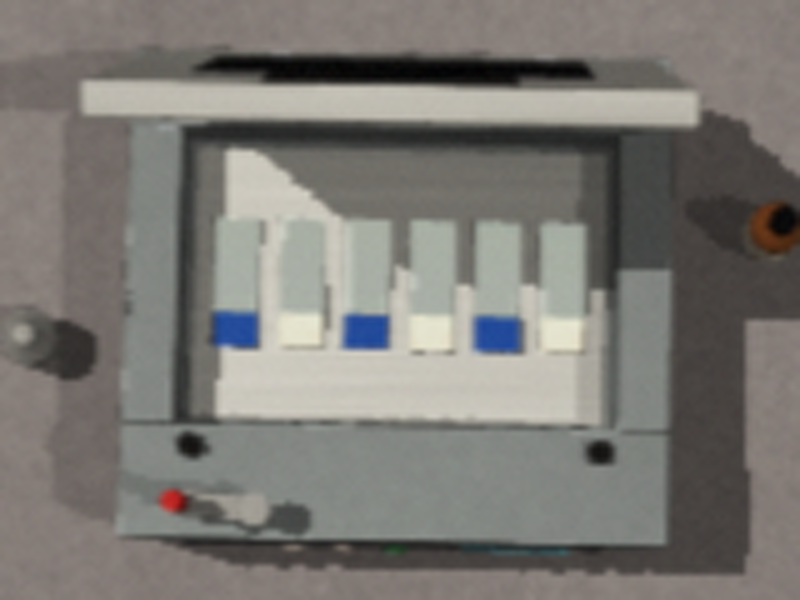

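View pics/sidec.png

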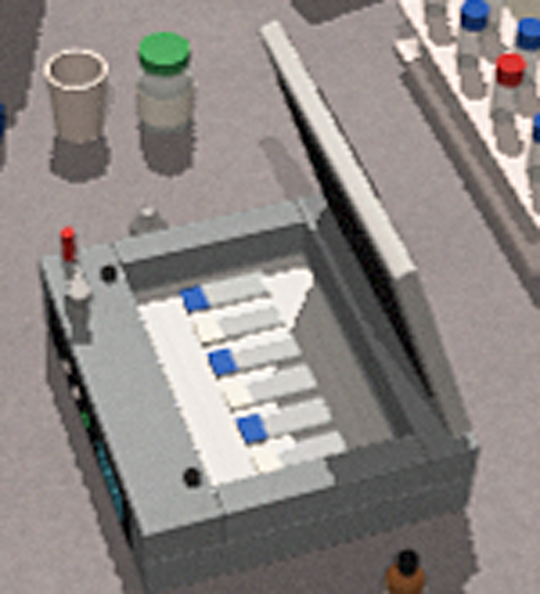

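The top crop shows the front-edge band (83-698, 82-120), the pad behind it, the red peg at (173,500) and the front corners at (118,535) and (667,544). The side crop shows the peg at (68,245), the cover's front-edge ends at (277,22) and (413,270), and the ledge corners at (42,260) and (145,533).

```bash
cat > h.py <<'E'
import numpy as np,cv2
def ray(c,uv):
    K=c["intrinsics"];d=(np.array(uv,float)-K[:2,2])/K[0,0];p=d.copy()
    for _ in range(20):p=d/(1+float(c["k1"])*(p@p))
    R=c["R"];o=-R.T@c["t"];v=R.T@np.r_[p,1];return o,v/np.linalg.norm(v)
def plane(c,uv,z):
    o,v=ray(c,uv);return o+v*(z-o[2])/v[2]
def tri(a,ua,b,ub):
    (o1,v1),(o2,v2)=ray(a,ua),ray(b,ub)
    s=np.linalg.lstsq(np.c_[v1,-v2],o2-o1,rcond=None)[0]
    p,q=o1+v1*s[0],o2+v2*s[1];return (p+q)/2,np.linalg.norm(p-q)
def red(c,box):
    x0,y0,x1,y1=box;i=c["img"][y0:y1,x0:x1].astype(int)
    m=(i[...,2]>120)&(i[...,1]<70)&(i[...,0]<80);y,x=np.nonzero(m);return np.array([x.mean()+x0,y.mean()+y0]),m.sum()
E
python3 - <<'E'
from h import *
np.set_printoptions(precision=4,suppress=True)
T=dict(np.load("top0.npz"));S=dict(np.load("side0.npz"))
t=lambda x,y:((x+.5)/5+235-.5,(y+.5)/5+125-.5);s=lambda x,y:((x+.5)/3.6+255-.5,(y+.5)/3.6+85-.5)
rt,n=red(T,(250,210,300,240));rs,m=red(S,(260,140,290,170));print("peg",tri(T,rt,S,rs),n,m, plane(T,rt,.145),plane(S,rs,.141))
for n,a,b in[("FL",(118,535),(42,260)),("FR",(667,544),(145,533)),("edgeoutL",(83,82),(277,22)),("edgeoutR",(698,90),(413,270)),("edgeinR",(698,125),(388,277)),("edgeinL",(83,115),(263,28)),("bufL",(192,444),(109,273)),("bufR",(600,452),(192,477))]:
    print(n,tri(T,t(*a),S,s(*b)),plane(T,t(*a),.09),plane(S,s(*b),.09))
print("bar pivot end",plane(T,t(255,508),.12),"pad L,R near",plane(T,t(265,82),.3),plane(T,t(520,85),.3),plane(S,s(475,445),.09))
E
```

```text
peg (array([0.4548, 0.1673, 0.147 ]), np.float64(0.0010326670960433605)) 13 6 [0.4554 0.1674 0.145 ] [0.4555 0.1733 0.141 ]
FL (array([0.438 , 0.2048, 0.0835]), np.float64(0.0027317798558700547)) [0.4365 0.2041 0.09  ] [0.4381 0.1983 0.09  ]
FR (array([ 0.4398, -0.1039,  0.0897]), np.float64(3.927795875393715e-05)) [ 0.4398 -0.1039  0.09  ] [ 0.4397 -0.1041  0.09  ]
edgeoutL (array([0.644 , 0.1956, 0.3008]), np.float64(0.00015296535013783016)) [0.6949 0.2354 0.09  ] [0.7371 0.4407 0.09  ]
edgeoutR (array([ 0.6461, -0.0915,  0.3017]), np.float64(0.003326063111473374)) [ 0.6998 -0.1175  0.09  ] [0.7381 0.0905 0.09  ]
edgeinR (array([ 0.6285, -0.0916,  0.3006]), np.float64(0.0056633868692663744)) [ 0.6793 -0.1178  0.09  ] [0.7145 0.0893 0.09  ]
edgeinL (array([0.6305, 0.1951, 0.298 ]), np.float64(0.002985710560121614)) [0.6756 0.2345 0.09  ] [0.7211 0.4361 0.09  ]
bufL (array([0.4884, 0.1642, 0.0919]), np.float64(0.0004503093454362991)) [0.4888 0.1644 0.09  ] [0.4887 0.1661 0.09  ]
bufR (array([ 0.49  , -0.0651,  0.0913]), np.float64(0.0007711586349802938)) [ 0.4905 -0.0652  0.09  ] [ 0.4899 -0.0641  0.09  ]
bar pivot end [0.4529 0.1248 0.12  ] pad L,R near [0.6464 0.1105 0.3   ] [ 0.6481 -0.0087  0.3   ] [ 0.713  -0.1024  0.09  ]
```

```bash
python3 -m jog '[[0,0,-5,0,0,-0.1],[0,0,-10,0,0,-0.2],[0,0,-13,0,0,-0.252],[0,0,-13,0,0,-0.252]]' 0 30
```

```text
time_s: 0.5
ee_pos: [0.1368, 0.5321, 0.5389]
eef_rot: [3.135, 0.002, -3.14]
force: [-0.7, 0.1, -0.7]
grip_width: 0.0652
grip_force: 0.0
```

```bash
python3 -m jog '[[-56,-48.2,0,0,0,0],[-56,-48.2,0,0,0,0],[-56,-48.2,0,0,0,0],[-56,-48.2,0,0,0,0],[-56,-48.2,0,0,0,0],[-56,-48.2,0,0,0,0],[-56,-48.2,0,0,0,0],[-56,-48.2,0,0,0,0]]'
```

```text
time_s: 1.3
ee_pos: [0.4416, 0.2701, 0.5335]
eef_rot: [-3.141, -0.001, 3.141]
force: [0.5, 0.2, 0.3]
grip_width: 0.0016
grip_force: 0.0
```

```bash
python3 -m jog '[[-25.5,-21.9,0,0,0,0],[-25.5,-21.9,0,0,0,0],[-25.5,-21.9,0,0,0,0],[-25.5,-21.9,0,0,0,0],[-25.5,-21.9,0,0,0,0],[-25.5,-21.9,0,0,0,0],[-25.5,-21.9,0,0,0,0],[-25.5,-21.9,0,0,0,0]]'
python3 - <<'E'
from station import ctrl
import cv2,numpy as np
c=ctrl.camera("side");o=ctrl.get_obs()
print(o["ee_pos"],o["qpos"],o["force"])
cv2.imwrite("pics/side1.png",cv2.resize(c["img"][20:250,230:470],None,fx=2.5,fy=2.5))
E
```

```text
time_s: 2.1
ee_pos: [0.6983, 0.0493, 0.5301]
eef_rot: [-3.141, -0.005, 3.137]
force: [0.3, 0.8, -0.3]
grip_width: 0.0007
grip_force: 0.0
[0.69700064 0.05117345 0.53117363] [ 2.09024783e-02  6.31903883e-01  7.60584482e-01 -8.12003729e-05
  1.75342405e+00 -1.54707815e+00] [ 0.46424917  0.3962924  -0.10411315]
```

View pics/side1.png

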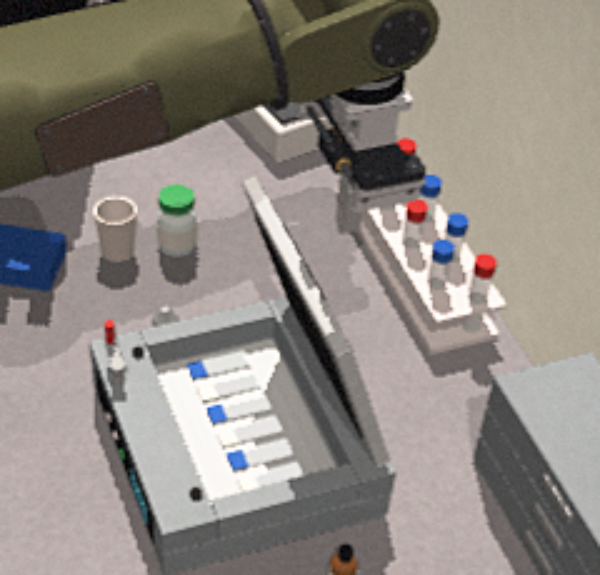

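The fingertips are at about crop (350,230), behind the open cover and clear of it. I'll lower them and approach the pad.

```bash
python3 -m jog '[[0,0,3,0,0,0],[0,0,4.7,0,0,0],[1,0,4.7,0,0,0],[2,0,4.7,0,0,0],[2.5,0,4.7,0,0,0],[2.5,0,4.7,0,0,0]]'; python3 -m jog '[[0.3,0,0,0,0,0],[0.6,0,0,0,0,0],[0.9,0,0,0,0,0]]'
```

```text
time_s: 2.75
ee_pos: [0.6695, 0.0535, 0.4882]
eef_rot: [3.142, 0.001, -3.141]
force: [0.3, 0.4, -0.0]
grip_width: 0.0004
grip_force: 0.0
time_s: 3.05
ee_pos: [0.6614, 0.0529, 0.4874]
eef_rot: [3.141, 0.001, -3.141]
force: [7.5, -0.2, -2.1]
grip_width: 0.0003
grip_force: 3.3
```

```bash
python3 -c "
import numpy as np
P=lambda q:np.array([20*np.cos(q)-2*np.sin(q),-20*np.sin(q)-2*np.cos(q)])
q=1.24
while q>.05:
    print(round(q,2),[(P(q-.2*k/4)-P(q)).round(2).tolist() for k in range(1,5)]);q-=.2
"
```

```text
1.24 [[0.97, 0.25], [1.93, 0.56], [2.87, 0.91], [3.8, 1.3]]
1.04 [[0.9, 0.44], [1.78, 0.93], [2.63, 1.46], [3.46, 2.03]]
0.84 [[0.8, 0.61], [1.56, 1.27], [2.29, 1.95], [2.99, 2.68]]
0.64 [[0.66, 0.76], [1.28, 1.55], [1.86, 2.37], [2.4, 3.22]]
0.44 [[0.49, 0.87], [0.94, 1.77], [1.35, 2.69], [1.71, 3.63]]
0.24 [[0.31, 0.96], [0.57, 1.93], [0.79, 2.91], [0.95, 3.9]]
```

```bash
python3 -m jog '[[0.5,0,0.1,0,0,0],[1,0,0.25,0,0,0],[1.5,0,0.4,0,0,0],[2,0,0.6,0,0,0],[2.5,0,0.8,0,0,0]]'
```

```text
time_s: 3.55
ee_pos: [0.6363, 0.0527, 0.4799]
eef_rot: [3.142, 0.003, 3.142]
force: [6.8, -0.3, 1.2]
grip_width: 0.0006
grip_force: 3.2
```

```bash
python3 -m jog '[[0.65,0,0.22,0,0,0],[1.3,0,0.48,0,0,0],[1.9,0,0.75,0,0,0],[2.5,0,1.07,0,0,0],[3.1,0,1.4,0,0,0],[3.65,0,1.75,0,0,0],[4.2,0,2.1,0,0,0],[4.75,0,2.5,0,0,0]]'
```

```text
time_s: 4.35
ee_pos: [0.5888, 0.0526, 0.455]
eef_rot: [-3.141, 0.003, 3.141]
force: [5.5, -1.3, 1.6]
grip_width: 0.0005
grip_force: 2.7
```

```bash
python3 -m jog '[[0.4,0,0.3,0,0,0],[0.8,0,0.6,0,0,0],[1.2,0,0.93,0,0,0],[1.56,0,1.27,0,0,0],[1.93,0,1.6,0,0,0],[2.29,0,1.95,0,0,0],[2.64,0,2.3,0,0,0],[2.99,0,2.68,0,0,0]]'; python3 -c "
from station import ctrl;o=ctrl.get_obs();print(o['ee_pos'],o['force'])"
```

```text
time_s: 5.15
ee_pos: [0.5589, 0.0526, 0.4284]
eef_rot: [-3.141, 0.003, 3.142]
force: [4.1, -2.7, 3.6]
grip_width: 0.0003
grip_force: 2.5
[0.55891445 0.05255455 0.42840989] [ 4.12065687 -2.6960371   3.56326039]
```

```bash
python3 -m jog '[[0.33,0,0.38,0,0,0],[0.66,0,0.76,0,0,0],[0.97,0,1.15,0,0,0],[1.28,0,1.55,0,0,0],[1.57,0,1.96,0,0,0],[1.86,0,2.37,0,0,0],[2.13,0,2.8,0,0,0],[2.4,0,3.22,0,0,0]]'
```

```text
time_s: 5.95
ee_pos: [0.5346, 0.0528, 0.3953]
eef_rot: [-3.142, -0.0, -3.141]
force: [3.2, -2.4, 3.7]
grip_width: 0.0003
grip_force: 2.3
```

```bash
python3 -m jog '[[0.25,0,0.43,0,0,0],[0.49,0,0.87,0,0,0],[0.72,0,1.32,0,0,0],[0.94,0,1.77,0,0,0],[1.15,0,2.23,0,0,0],[1.35,0,2.69,0,0,0],[1.53,0,3.16,0,0,0],[1.71,0,3.63,0,0,0]]'
```

```text
time_s: 6.75
ee_pos: [0.5176, 0.0528, 0.3589]
eef_rot: [3.142, -0.0, -3.141]
force: [-1.2, -2.1, 4.4]
grip_width: 0.0008
grip_force: 2.2
```

```bash
python3 -m jog '[[0.1,0,0.4,0,0,0],[0.25,0,0.8,0,0,0],[0.38,0,1.2,0,0,0],[0.47,0,1.6,0,0,0],[0.57,0,1.95,0,0,0],[0.65,0,2.3,0,0,0],[0.72,0,2.65,0,0,0],[0.77,0,2.9,0,0,0]]'
```

```text
time_s: 7.55
ee_pos: [0.51, 0.0528, 0.33]
eef_rot: [3.142, -0.0, -3.141]
force: [-2.3, -2.5, 4.5]
grip_width: 0.0004
grip_force: 2.2
```

```bash
python3 -m jog '[[0.04,0,0.2,0,0,0],[0.08,0,0.4,0,0,0],[0.1,0,0.6,0,0,0],[0.12,0,0.8,0,0,0],[0.14,0,1.0,0,0,0],[0.15,0,1.2,0,0,0],[0.15,0,1.3,0,0,0]]'
```

```text
time_s: 8.25
ee_pos: [0.5085, 0.0528, 0.3171]
eef_rot: [3.142, -0.0, -3.141]
force: [-3.7, -1.0, 3.7]
grip_width: 0.0002
grip_force: 2.2
```

```bash
for i in 1; do python3 -m jog '[[0,0,0.1,0,0,0],[0,0,0.2,0,0,0],[0,0,0.3,0,0,0],[0,0,0.3,0,0,0]]'; done
```

```text
time_s: 8.65
ee_pos: [0.5086, 0.0528, 0.3143]
eef_rot: [3.142, -0.0, -3.141]
force: [-2.7, 0.3, 3.5]
grip_width: 0.0006
grip_force: 1.7
```

```bash
python3 -m jog '[[0,0,0.1,0,0,0],[0,0,0.1,0,0,0]]'
```

```text
time_s: 8.85
ee_pos: [0.5086, 0.0528, 0.3134]
eef_rot: [3.142, -0.0, -3.141]
force: [-3.8, -0.7, 4.8]
grip_width: 0.0006
grip_force: 2.7
```

```bash
python3 -m jog '[[0,0,0.1,0,0,0],[0,0,0.1,0,0,0]]'
```

```text
time_s: 9.05
ee_pos: [0.5085, 0.0528, 0.3125]
eef_rot: [3.142, -0.0, -3.141]
force: [-5.4, -0.5, 6.7]
grip_width: 0.0007
grip_force: 3.5
```

```bash
python3 -m jog '[[-0.05,0,0.05,0,0,0],[-0.05,0,0.05,0,0,0]]'
```

```text
time_s: 9.25
ee_pos: [0.509, 0.0528, 0.3121]
eef_rot: [-3.142, -0.001, -3.141]
force: [-7.6, -0.3, 9.2]
grip_width: 0.0002
grip_force: 4.5
```

```bash
python3 -m jog '[[0.1,0,0.0,0,0,0],[0.1,0,0.0,0,0,0]]'
```

```text
time_s: 9.45
ee_pos: [0.5083, 0.0528, 0.3121]
eef_rot: [3.142, 0.002, -3.141]
force: [0.1, -0.1, 5.3]
grip_width: 0.0002
grip_force: 2.4
```

```bash
python3 -m jog '[[0.05,0,0.05,0,0,0],[0.05,0,0.05,0,0,0]]'
```

```text
time_s: 9.65
ee_pos: [0.508, 0.0528, 0.312]
eef_rot: [3.142, 0.003, -3.141]
force: [2.4, 0.2, 6.6]
grip_width: 0.0007
grip_force: 3.7
```

```bash
python3 -m jog '[[-0.02,0,0.05,0,0,0],[-0.02,0,0.05,0,0,0]]'
```

```text
time_s: 9.85
ee_pos: [0.5081, 0.0528, 0.3115]
eef_rot: [3.142, 0.002, -3.141]
force: [0.0, 0.6, 8.5]
grip_width: 0.0004
grip_force: 4.6
```

```bash
python3 -m jog '[[0,0,0.04,0,0,0],[0,0,0.04,0,0,0]]'
```

```text
time_s: 10.05
ee_pos: [0.5081, 0.0528, 0.3114]
eef_rot: [3.141, 0.002, -3.141]
force: [-0.7, 0.4, 11.2]
grip_width: 0.0003
grip_force: 5.8
```

```bash
python3 -m jog '[[0,0,0.04,0,0,0],[0,0,0.04,0,0,0]]'
```

```text
time_s: 10.25
ee_pos: [0.5081, 0.0528, 0.3113]
eef_rot: [3.142, 0.002, -3.141]
force: [-3.0, -0.9, 15.0]
grip_width: 0.0005
grip_force: 7.8
```

```bash
python3 -m jog '[[0.01,0,0.01,0,0,0],[0.01,0,0.01,0,0,0]]'
```

```text
time_s: 10.45
ee_pos: [0.5081, 0.0528, 0.3113]
eef_rot: [3.142, 0.003, -3.141]
force: [-2.4, -0.0, 16.6]
grip_width: 0.0008
grip_force: 8.1
```

```bash
python3 -m jog '[[0,0,0,0,0,0],[0,0,0,0,0,0],[0,0,0,0,0,0],[0,0,0,0,0,0],[0,0,0,0,0,0],[0,0,0,0,0,0],[0,0,0,0,0,0]]'
```

```text
time_s: 11.15
ee_pos: [0.5081, 0.0528, 0.3113]
eef_rot: [3.142, 0.003, -3.141]
force: [-3.2, -0.1, 15.7]
grip_width: 0.0008
grip_force: 8.1
```

```bash
python3 -m jog '[[0,0,0,0,0,0],[0,0,0,0,0,0],[0,0,0,0,0,0],[0,0,0,0,0,0],[0,0,0,0,0,0],[0,0,0,0,0,0],[0,0,0,0,0,0]]'
```

```text
time_s: 11.85
ee_pos: [0.5081, 0.0528, 0.3113]
eef_rot: [3.142, 0.003, -3.141]
force: [-2.0, 0.7, 16.2]
grip_width: 0.0004
grip_force: 8.1
```

```bash
python3 -m jog '[[0,0,-1,0,0,0],[0,0,-4,0,0,0],[0,0,-7,0,0,0],[3,4,-7,0,0,0],[6,8,-7,0,0,0],[8.3,11.4,-7,0,0,0],[8.3,11.4,-7,0,0,0],[8.3,11.4,-7,0,0,0]]'; python3 -c "
from station import ctrl
from h import *
o=ctrl.get_obs();print(o['ee_pos'],o['force'])
s=ctrl.camera('side');cv2.imwrite('pics/s2.png',cv2.resize(s['img'][60:260,220:420],None,fx=3,fy=3))
"
```

```text
time_s: 12.65
ee_pos: [0.4245, 0.1672, 0.3801]
eef_rot: [-3.142, 0.0, -3.14]
force: [0.1, -0.2, 0.2]
grip_width: 0.0003
grip_force: 0.0
[0.42450738 0.16716266 0.38012369] [ 0.08757363 -0.18501678  0.15839237]
```

View pics/s2.png

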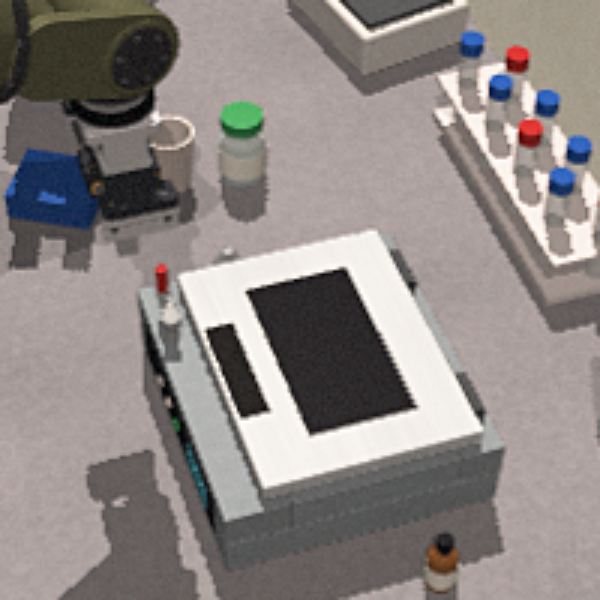

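The cover is shut flat and the catch is still open, with its red peg at crop (161,278). I'll lower in front of the peg and start swinging it.

```bash
python3 -m jog '[[0,0,3,0,0,0],[0,0,5.3,0,0,0],[-0.5,0,5.3,0,0,0],[-1.0,0,5.3,0,0,0],[-1.6,0.05,5.3,0,0,0],[-2.1,0.2,5.3,0,0,0],[-2.6,0.25,5.3,0,0,0],[-3.1,0.3,5.3,0,0,0]]'
```

```text
time_s: 13.5
ee_pos: [0.4561, 0.1698, 0.3272]
eef_rot: [-3.141, -0.0, -3.141]
force: [-3.2, -0.6, -0.0]
grip_width: 0.0004
grip_force: 1.2
```

```bash
python3 -m jog '[[-0.5,0,0,0,0,0],[-1.0,-0.1,0,0,0,0],[-1.6,-0.25,0,0,0,0],[-2.1,-0.6,0,0,0,0],[-2.6,-0.95,0,0,0,0],[-3.1,-1.35,0,0,0,0]]'
```

```text
time_s: 14.1
ee_pos: [0.4872, 0.1561, 0.3271]
eef_rot: [3.141, 0.001, -3.141]
force: [-0.8, 1.7, 0.8]
grip_width: 0.0007
grip_force: 0.7
```

```bash
python3 -m jog '[[-0.4,-0.4,0,0,0,0],[-0.8,-0.8,0,0,0,0],[-1.0,-1.1,0,0,0,0],[-1.0,-1.2,0,0,0,0],[-1.0,-1.2,0,0,0,0]]'
```

```text
time_s: 14.6
ee_pos: [0.4967, 0.1441, 0.327]
eef_rot: [-3.141, 0.0, 3.142]
force: [0.2, 0.1, -0.7]
grip_width: 0.0007
grip_force: 0.0
```

```bash
python3 -m jog '[[0,-0.1,0,0,0,0],[0,-0.1,0,0,0,0]]'
```

```text
time_s: 14.8
ee_pos: [0.4966, 0.1434, 0.327]
eef_rot: [3.141, 0.0, -3.141]
force: [0.9, 3.0, -0.9]
grip_width: 0.0006
grip_force: 1.5
```

```bash
python3 -m jog '[[0,-0.1,0,0,0,0],[0,-0.1,0,0,0,0]]'
```

```text
time_s: 15.0
ee_pos: [0.4966, 0.1429, 0.3271]
eef_rot: [3.14, 0.001, -3.141]
force: [1.5, 8.5, -1.1]
grip_width: 0.0003
grip_force: 4.6
```

```bash
python3 -m jog '[[0,-0.1,0,0,0,0],[0,-0.1,0,0,0,0]]'
```

```text
time_s: 15.2
ee_pos: [0.4966, 0.1424, 0.3271]
eef_rot: [3.139, 0.001, -3.141]
force: [1.0, 14.5, -0.5]
grip_width: 0.0006
grip_force: 7.5
```

The push force climbs steeply, so the catch is on its hard stop. I'll back off, lift away and check.

```bash
python3 -m jog '[[0,1,0,0,0,0],[0,2,0,0,0,0],[0,2,-5,0,0,0],[0,2,-10,0,0,0],[5,6,-12,0,0,0],[10,10,-12,0,0,0],[10,14,-12,0,0,0],[10,14,-12,0,0,0]]'
python3 - <<'E'
from station import ctrl
from h import *
T,S=ctrl.camera("top"),ctrl.camera("side");o=ctrl.get_obs();print(o['ee_pos'],o['force'])
a=red(T,(250,195,320,240));b=red(S,(255,130,310,175));print(a,b,tri(T,a[0],S,b[0]))
cv2.imwrite("pics/top3.png",cv2.resize(T["img"][110:260,150:400],None,fx=3,fy=3))
E
```

```text
time_s: 16.0
ee_pos: [0.3945, 0.2842, 0.4476]
eef_rot: [3.141, 0.001, -3.138]
force: [-0.7, -0.1, 0.1]
grip_width: 0.0006
grip_force: 0.0
[0.39584486 0.28279009 0.44694355] [-0.27516483 -0.81079279 -0.50023038]
(array([285.45454545, 210.63636364]), np.int64(11)) (array([290.        , 156.28571429]), np.int64(7)) (array([0.49392569, 0.1239586 , 0.14831325]), np.float64(0.0007532132295187112))
```

View pics/top3.png

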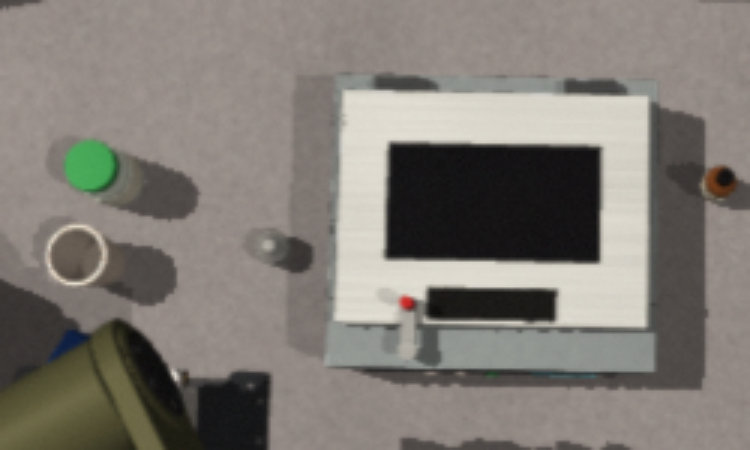

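The cover is shut and the catch bar points at the hinge, with its peg at crop (406,302) directly behind the pivot at (407,350). The bystanders haven't moved and the arm is clear.

```bash
python3 -c "
from station import ctrl
print(ctrl.hand_in())"
```

```text
the job is handed in; nothing more can be done
None
```

The job is handed in, with no verdict returned: the cover was lowered without a slam and held home at about 16 N for over a second. The catch is on its stop fully across, the arm is clear, and nothing else on the bench was touched.

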